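# Hook the hanging parts carrier out of the storage tunnel

### The job

A small parts carrier hangs deep inside the narrow storage tunnel. Take the hook rod by its handle, reach in over the carrier's pull bar, hook the bar from behind and draw the carrier gently forward until it has pushed the stop's stiff plunger all the way in, and hold it home there for a moment with a firm pull of about 12 N, never over 20 N. Then unhook, and lay the rod back down flat on the table, away from the tunnel; touch the tunnel and carrier only with the rod, and leave the other things where they are.

Things in the scene. Friction and masses are not known exactly. Their poses are not given: they have to be found in the camera images.
- tunnel: Grey sheet-metal storage tunnel, fixed, 240 long, 90 wide, 103 mm high, open at the front. Origin: on the table below the middle of the roof's front edge; +x points inward (deeper), z up. Roof from x = 0 to 175 (closed back), underside 100 mm above the table; 78 mm wide inside. In front, x = -62 to 0, runners and side walls (79 mm high) are open above; base plate to x = -65.
- tunnel_mouth (a point): Middle of the tunnel's opening, 84 mm above the table, at the roof's front edge. Two C-shaped runners along the inside walls, x = -62 to 172: ledge top 70 mm above the table, lips 76 to 79 mm; 56 mm free between ledges, 64 mm between lips. A rigid stop post stands between the runners, top 47 mm above the table, 14 mm thick.
- carrier: Sheet-steel basket 56 x 51 x 43 mm with a reel lying in it, about 0.25 to 0.4 kg. Hangs in the runners by a flange on each side and slides along the tunnel with light friction (1 to 3 N); 3 mm of play sideways and upward. Origin: centre of the basket's underside, 30 mm above the table; +x points into the tunnel. Starts with its origin 105 to 138 mm deep. Front wall at x = -28.
- pull_bar (a point): Middle of the carrier's pull bar: level round steel bar 5 mm thick, 40 mm long across the tunnel, at carrier (-53, 0, 36) mm, so its centre is 66 mm above the table. Free gap of 22 mm between the bar and the basket's front wall, where the hook comes down.
- hook_rod: Hook rod lying on the table, 0.18 kg. Black block handle 110 long (x = -55 to 55), 18 wide, 30 mm high, to be held by its flat sides; 6 mm round steel shaft along +x, centre line 20 mm above the handle's underside, to x = 190, where a 6 mm prong bends straight down. Origin: centre of the handle's underside, z up. With the shaft lying on the pull bar the origin is 51.5 mm above the table.
- hook_tip (a point): Lower end of the prong, at hook rod (190, 0, 4) mm, 16 mm below the shaft's centre line; with the shaft on the pull bar the tip is 13 mm below the bar's top.
- plunger (a joint): Stop's plunger: pin 9 mm thick, 40 mm above the table, pointing inward; 0 = out, 0.006 m = fully in, then solid. The basket's front wall pushes it; it resists with about 5 N and stays. The post is clamped elsewhere each time and is not measured: the carrier's origin ends 9 to 57 mm behind the roof's front edge, found by feel. Light pull does not prove it home; over 20 N harms it.
- spool_4: Solder spool, 93 mm across, 50 mm high, standing by; origin at the centre of its underside.
- flux_bottle: Small amber bottle, 33 mm across, 82 mm high, standing by; origin at the centre of its underside.
- paste_jar: Jar with green lid, 56 mm across, 41 mm high, standing by; origin at the centre of its underside.
- tip_tinner: Small round tin, 37 mm across, 17 mm high, standing by; origin at the centre of its underside.
There are look-alikes about, which are no part of the job. Of the things that look like the hook_rod, the larger one is meant.

How it is judged:
On the way, in this order (a step that is already met when the one before it is completed fails the run):
1. the hook rod is lifted off the table (height (world z) of hook_rod above 0.035 m), for 0.2 s.
2. the hook has caught the carrier deep in the tunnel and draws it forward (contact force between hook_rod and carrier above 0.2 N and distance of carrier from where it was at the start of the episode above 0.015 m and x of hook_tip in the frame of carrier above -0.052 m), for 0.1 s.
3. the carrier has pushed the plunger in and is held home with a firm pull (contact force between hook_rod and carrier above 8.5 N and value of joint plunger above 0.005 m and x of carrier in the frame of tunnel below 0.066 m), for 0.2 s.
At the end, for the whole second after the job is handed in: The plunger is pushed in by at least 5 of its 6 mm, the carrier rests in front of the tunnel's deep part (origin less than 66 mm behind the roof's front edge), and the hook rod lies flat on the table at rest, touching neither tunnel nor carrier, its tip more than 60 mm from the pull bar (value of joint plunger above 0.005 m and x of carrier in the frame of tunnel below 0.066 m and linear speed of each of carrier, hook_rod below 0.01 m/s and height (world z) of hook_rod between -0.006 and 0.006 m and angle between hook_rod's own z axis and vertical below 0.06 rad and not (contact force between hook_rod and tunnel above 0.05 N) and not (contact force between hook_rod and carrier above 0.05 N) and horizontal distance between hook_tip and pull_bar above 0.06 m).
It fails at once if the rod loads the carrier with more than 20 N (contact force between hook_rod and carrier above 20 N).
It fails at once if the rod presses on the tunnel with more than 15 N (contact force between hook_rod and tunnel above 15 N).
It fails at once if the robot itself touches the carrier (contact force between any of the arm, the fingers and carrier above 0.5 N).
It fails at once if the robot itself touches the tunnel (contact force between any of the arm, the fingers and tunnel above 1 N).
It fails at once if a thing standing by is shoved or knocked over (distance of any of spool_4, flux_bottle, paste_jar, tip_tinner from where it was at the start of the episode above 0.02 m or angle between any of spool_4, flux_bottle, paste_jar, tip_tinner's own z axis and vertical above 0.5 rad).
It also fails if it takes over 66 s, if anything falls off the work surface, if the arm or the gripper's body presses on something with over 40 N, if the wrist force passes 120 N, or if a joint passes its speed limit or range.

### The arm

A 6-joint arm with a two-finger parallel gripper is mounted at the origin on a cart in front of the work surface, level with it; the furniture and walls round the work are solid. World frame = base frame: x ahead of the robot, y to its left, z up, the work surface at z = 0. Lengths are in m, angles in rad, forces in N, time in s.
With the tool pointing down it reaches from about 0.4 to 0.825 m from the base axis. Payload 7 kg.
Tool frame: the origin (TCP) lies midway between the tips of the shut fingers; the grasp point (between the pads) lies 19 mm behind it (ctrl.grasp_offset is the distance from the TCP to the grasp point, in m); z points along the fingers, y is the line along which they close (so a half turn about z gives the same grasp; the last joint's range is limited). The gripper opens to 85 mm and grips with 20 to 120 N. Pads are 22 mm wide; open, the fingers measure 114 mm over their backs; the gripper's body (76 mm by 85 mm) begins 54 mm behind the grasp point. The pads swing forward as they close: fully open they stand 13 mm farther back than shut.
Start: joints at [-1.021, 0.359, 0.012, 0, -1.224, -0.288], TCP at [0.175, -0.652, 0.231] pointing down, gripper open.
Joint ranges: [-3.07, 3.07], [-1.43, 2.12], [-1.02, 1.25], [-3.03, 1.67], [-3.05, -0], [-3.03, 3.03]. Speed limits (rad/s): [2.39, 2.39, 3.01, 3.14, 3.14, 3.14].

### API

Orientations are given as a rotation vector (axis times angle).
In Python, from station import ctrl gives the robot as it stands.
- The arm moves only by the tool step_arm, never from a script. Its argument "plan" is a list of rows, each a list of 2 entries, a list of its own where there are three numbers: the shift along the world's x, y, z in cm, then the turn, a rotation vector about the world's x, y, z in degrees. A call has 1 to 5 rows; each row is the pose to reach, as a shift and turn from the pose commanded when the call began; what a row does not reach only later rows make up. A row lasts 1/12 s, in which the tool goes at most 41.7 mm and 7.16 degrees, less where a joint would pass 70% of its speed; a pose out of reach is approached as far as the arm can. A call with a gripper value outside its range is refused whole. "hand" is the opening, from 0 (shut) to 1 (fully open), set as the call begins (left out, the last holds). The fingers move at their own pace and stop on an object; the grip force is fixed at half the most. Time passes only in rows, so rows that repeat a pose let the fingers close. It gives the time, the measured TCP pose, the force, the opening and the grip force at its end, in the units of the state.
- ctrl.sense(): the state, without advancing time (a new reading comes with each control period).
- ctrl.get_image(name): name is "scene" or "top" or "wrist"; returns the picture (420x560x3 uint8, red, green, blue); there is no depth.
- ctrl.calibration(name): a dict with "fx", "fy", "cx", "cy" (pixels), "position" and "orientation" of the camera in the world. Camera axes: x right, y down, z forward; pixel columns grow to the right and rows downward; lengths in m; the calibration is good to about 2 mm. A picture is of the moment at which its call begins: read the wrist's pose just before it. calibration takes no time and is no camera call; for the wrist camera it gives the pose at the moment of the call.
- ctrl.job_done(): hands the job in; it is judged then, once.
The state is a dict: "time_s": time; "joint_positions": joint angles; "joint_vel": joint speeds; "joint_torque": joint torques, N m; "position": TCP position; "orientation": TCP orientation; "contact_force": force on the tool from outside, world axes, zero at the start; "torque": the same for the moment, N m; "finger_gap": finger opening in m; "finger_force": force on a finger pad.
Only numpy, scipy, OpenCV 4.12 (cv2) and the standard library are available. Lean on these libraries where they do the work, as an engineer would, in place of code of your own. Each camera call takes 0.05 s, during which the arm holds its last target. There are 200 camera calls.

## Working session

There is one attempt and no reset: what is moved stays moved. The work goes in short steps, Python scripts to look and compute and a tool call to move; the robot and the scene stay as the last step left them, time stands still between calls to the robot, and variables do not carry over. Pictures are saved under pics/ and viewed, at most 10 in all, crops included, and the job is handed in when it is done.

Besides the shell and the picture viewer there is one more tool, called after "Request:" by a JSON object that holds its "fn" and its "kwargs". step_arm: Moves the arm, as the interface text tells. Its arguments: {"type":"object","properties":{"plan":{"type":"array"},"hand":{"type":"number"}},"required":["plan"]}

```bash
ls; mkdir -p pics; cat > h.py <<'E'
import numpy as np, cv2
from scipy.spatial.transform import Rotation as R
from station import ctrl
def Rm(o):
    o=np.array(o,float)
    if o.shape==(3,3): return o
    return R.from_rotvec(o).as_matrix() if o.size==3 else R.from_quat(o).as_matrix()
def snap(n,f):
    c=ctrl.calibration(n); im=ctrl.get_image(n); cv2.imwrite('pics/'+f,im[:,:,::-1]); return im,c
def ray(c,u,v):
    d=Rm(c['orientation'])@np.array([(u-c['cx'])/c['fx'],(v-c['cy'])/c['fy'],1.]); return np.array(c['position']),d/np.linalg.norm(d)
def plane(c,u,v,z):
    p,d=ray(c,u,v); return p+d*(z-p[2])/d[2]
def tri(*rs):
    A=0;b=0
    for p,d in rs:
        P=np.eye(3)-np.outer(d,d); A=A+P; b=b+P@p
    x=np.linalg.solve(A,b); return x,[np.linalg.norm((np.eye(3)-np.outer(d,d))@(x-p)) for p,d in rs]
def proj(c,X):
    q=Rm(c['orientation']).T@(np.array(X)-c['position']); return c['fx']*q[0]/q[2]+c['cx'],c['fy']*q[1]/q[2]+c['cy']
E
python3 - <<'E'
from h import *
s=ctrl.sense(); print({k:s[k] for k in ('time_s','position','orientation','contact_force','finger_gap')}, ctrl.grasp_offset)
a,c=snap('scene','scene.png'); b,d=snap('top','top.png'); print(c,d)
E
```

```text
pics
{'time_s': 0.0, 'position': array([ 0.17453857, -0.65155542,  0.23036185]), 'orientation': array([ 4.09783357e-01, -3.11436240e+00, -2.56580298e-03]), 'contact_force': array([-0.37555936,  0.0490643 ,  0.06349278]), 'finger_gap': 0.0852326427591507} 0.0187
{'fx': 414.2237862985631, 'fy': 414.2237862985631, 'cx': 292.05631340607033, 'cy': 206.7531983545538, 'position': array([0.12208173, 0.64857074, 0.65015532]), 'orientation': array([-0.79403348,  2.42846827, -1.28212157])} {'fx': 419.4113846432818, 'fy': 419.4113846432818, 'cx': 281.67908645311957, 'cy': 210.8570444067388, 'position': array([ 0.39052476, -0.00901581,  1.2196765 ]), 'orientation': array([-2.12718479,  2.1144574 , -0.18581207])}
```

View pics/scene.png

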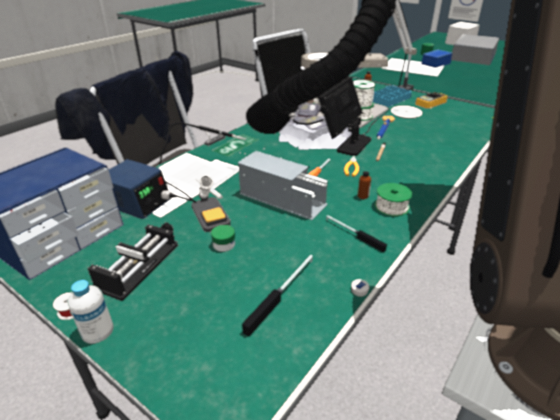

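View pics/top.png

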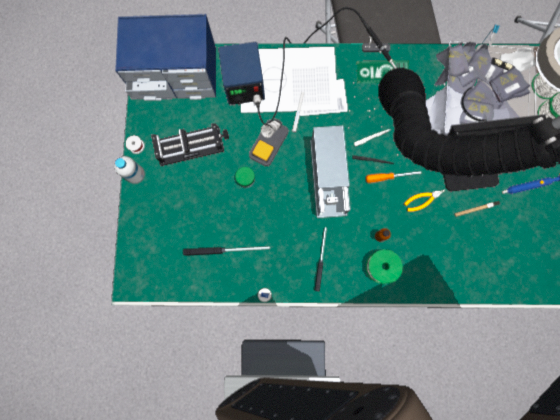

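The top view shows the tunnel at about (330,170), its mouth facing the robot at v≈195–215. The larger rod lies at about (185–270,250) with its tip to the right. The smaller look-alike is at (320,260), the jar at (245,176), the tin at (264,295), the spool at (385,267) and the bottle at (382,235).

```bash
python3 - <<'E'
from h import *
im=cv2.imread('pics/top.png'); c=ctrl.calibration('top'); c2=ctrl.calibration('scene'); im2=cv2.imread('pics/scene.png')
g=im.max(2)
def big(m,off):
    n,l,s,ce=cv2.connectedComponentsWithStats(m.astype('uint8')); k=1+s[1:,4].argmax(); y,x=np.where(l==k); return np.c_[x+off[0],y+off[1]].astype('float32')
# handle in top
P=big(g[235:265,175:230]<55,(175,235)); r=cv2.minAreaRect(P); print('handle top',r)
for b in cv2.boxPoints(r): print(plane(c,*b,0.03))
sub=im[240:260,226:280].astype(int); m=(sub[:,:,2]>110); y,x=np.where(m); print('shaft',x.min()+226,x.max()+226,[ (u+226,round(y[x==u].mean()+240,1)) for u in np.unique(x)][::6])
P2=big(im2.max(2)[285:335,238:285]<60,(238,285)); r2=cv2.minAreaRect(P2); print('handle scene',r2)
print('handle ctr z: ',tri(ray(c,*r[0]),ray(c2,*r2[0])))
# tunnel corners (eyeball)
for uv in [(314,127),(342,127),(348,185),(318,215),(346,215)]: print(uv,plane(c,*uv,0.1),plane(c,*uv,0.079))
for uv in [(264,295),(245,176),(385,267),(382,235)]: print(uv,plane(c,*uv,0.03))
cv2.imwrite('pics/topz.png',cv2.resize(im[115:225,300:365],None,fx=5,fy=5,interpolation=cv2.INTER_CUBIC))
cv2.imwrite('pics/scz.png',cv2.resize(im2[145:225,230:340],None,fx=7,fy=7,interpolation=cv2.INTER_CUBIC))
w,cw=snap('wrist','w0.png');print(cw)
E
```

```text
handle top ((202.43763732910156, 251.19178771972656), (5.582889080047607, 37.04695129394531), 88.02507019042969)
[0.50000536 0.28021399 0.03      ]
[0.50426592 0.17493864 0.03      ]
[0.48843887 0.17386406 0.03      ]
[0.48418544 0.27888258 0.03      ]
shaft 226 269 [(np.int64(226), np.float64(249.5)), (np.int64(232), np.float64(249.0)), (np.int64(238), np.float64(249.0)), (np.int64(244), np.float64(248.5)), (np.int64(250), np.float64(248.0)), (np.int64(256), np.float64(248.0)), (np.int64(262), np.float64(247.5)), (np.int64(268), np.float64(247.0))]
handle scene ((260.9743347167969, 312.097412109375), (13.002358436584473, 56.63383102416992), 41.3477783203125)
handle ctr z:  (array([0.495971  , 0.23042098, 0.01361412]), [np.float64(0.00037962243526920396), np.float64(0.0003796224352691572)])
(314, 127) [ 0.83972358 -0.08739065  0.1       ] [ 0.84814849 -0.08886061  0.079     ]
(342, 127) [ 0.83998635 -0.16620953  0.1       ] [ 0.84841619 -0.16915776  0.079     ]
(348, 185) [ 0.67193544 -0.17937303  0.1       ] [ 0.67721342 -0.18256815  0.079     ]
(318, 215) [ 0.58793957 -0.09638132  0.1       ] [ 0.59164217 -0.0980199   0.079     ]
(346, 215) [ 0.58833936 -0.17212034  0.1       ] [ 0.59204946 -0.17517943  0.079     ]
(264, 295) [0.37346934 0.05034287 0.03      ]
(245, 176) [0.7152957  0.11105707 0.03      ]
(385, 267) [ 0.45294705 -0.28858683  0.03      ]
(382, 235) [ 0.54339094 -0.28351256  0.03      ]
{'fx': 316.0478820788811, 'fy': 316.0478820788811, 'cx': 280.68641173491136, 'cy': 209.88498134363573, 'position': array([ 0.11035474, -0.66773919,  0.37212377]), 'orientation': array([1.80585416, 2.35137442, 0.31466576])}
```

View pics/topz.png

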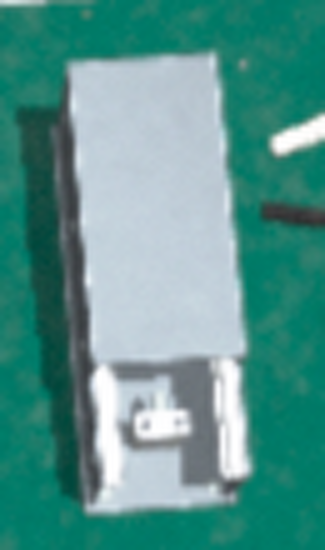

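The crop shows the roof's front edge at v≈187, and the stop post with its plunger at about px (332.6,200). Next I'll bring the wrist camera low in front of the mouth to find the carrier.

Request:
{"fn": "step_arm", "kwargs": {"plan": [[[9.5, 17.5, 0], [0, 0, 25]], [[9.5, 17.5, 0], [0, 0, 25]], [[9.5, 17.5, 0], [0, 0, 25]], [[9.5, 17.5, 0], [0, 0, 25]], [[9.5, 17.5, 0], [0, 0, 25]]], "hand": 0}}

```text
time_s: 0.57
position: [0.2702, -0.4745, 0.2311]
orientation: [-1.081, 2.95, 0.001]
contact_force: [0.3, 0.6, 0.8]
finger_gap: 0.0253
finger_force: 0.0
```

Request:
{"fn": "step_arm", "kwargs": {"plan": [[[9.5, 17.5, 0], [0, 0, 25]], [[9.5, 17.5, 0], [0, 0, 25]], [[9.5, 17.5, 0], [0, 0, 25]], [[9.5, 17.5, 0], [0, 0, 25]], [[9.5, 17.5, 0], [0, 0, 25]]]}}

```text
time_s: 0.98
position: [0.3653, -0.2996, 0.2315]
orientation: [-1.694, 2.645, -0.0]
contact_force: [0.5, -1.2, 0.3]
finger_gap: -0.0004
finger_force: 0.0
```

Request:
{"fn": "step_arm", "kwargs": {"plan": [[[9.5, 17.5, 0], [0, 0, 25]], [[9.5, 17.5, 0], [0, 0, 25]], [[9.5, 17.5, 0], [0, 0, 25]], [[9.5, 17.5, 0], [0, 0, 25]], [[9.5, 17.5, 0], [0, 0, 25]]]}}

```text
time_s: 1.4
position: [0.4605, -0.1244, 0.2315]
orientation: [-2.227, 2.215, -0.001]
contact_force: [1.2, -0.4, -0.5]
finger_gap: -0.0001
finger_force: 0.0
```

Request:
{"fn": "step_arm", "kwargs": {"plan": [[[1.5, 5, -5], [0, -35, 0]], [[1.5, 5, -5], [0, -35, 0]], [[1.5, 5, -5], [0, -35, 0]], [[1.5, 5, -5], [0, -35, 0]], [[1.5, 5, -5], [0, -35, 0]]]}}

```text
time_s: 1.82
position: [0.4852, -0.0828, 0.2]
orientation: [-1.905, 1.895, -0.512]
contact_force: [5.4, 12.1, 4.8]
finger_gap: -0.0
finger_force: 0.0
```

Request:
{"fn": "step_arm", "kwargs": {"plan": [[[1, 0, -9], [0, -15, 0]], [[1, 0, -9], [0, -15, 0]], [[1, 0, -9], [0, -15, 0]], [[1, 0, -9], [0, -15, 0]], [[1, 0, -9], [0, -15, 0]]]}}

```text
time_s: 2.23
position: [0.482, -0.1193, 0.1344]
orientation: [-1.81, 1.751, -0.576]
contact_force: [-0.2, -2.3, 0.4]
finger_gap: -0.0003
finger_force: 0.0
```

```bash
python3 - <<'E'
from h import *
im,c=snap('wrist','w1.png'); print(c,ctrl.sense()['joint_positions'])
import pickle; pickle.dump(c,open('w1.pkl','wb'))
E
```

```text
{'fx': 316.0478820788811, 'fy': 316.0478820788811, 'cx': 280.68641173491136, 'cy': 209.88498134363573, 'position': array([ 0.39363462, -0.19734355,  0.23668452]), 'orientation': array([-0.15886583,  2.40241553,  0.43463649])} [ 0.12091852 -0.08146957 -0.90440613 -0.34692342 -0.03899125  0.25249454]
```

View pics/w1.png

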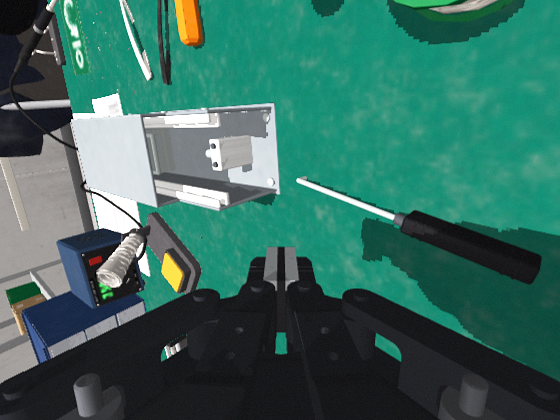

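The tunnel lies at (75–278, 105–205) with its opening toward image right. The post is at about (230,152) and a bar-like thing is near (152,153), at the roof edge. I'll zoom in there.

```bash
python3 - <<'E'
from h import *
im=cv2.imread('pics/w1.png'); cv2.imwrite('pics/w1z.png',cv2.resize(im[95:215,65:290],None,fx=3.5,fy=3.5,interpolation=cv2.INTER_CUBIC))
E
```

```text
(no output)
```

View pics/w1z.png

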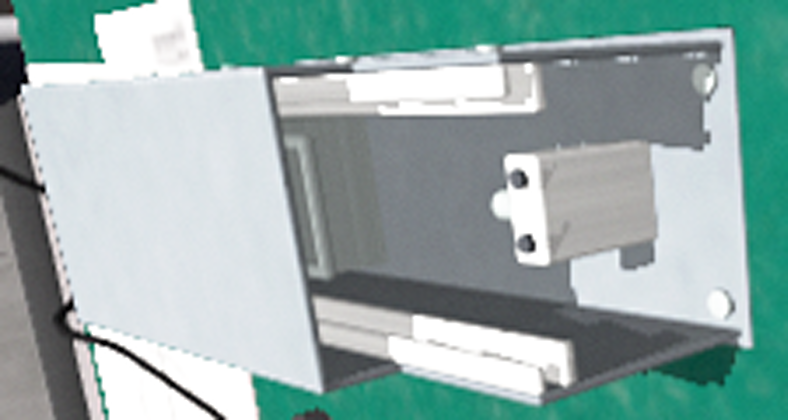

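```bash
python3 - <<'E'
from h import *
import pickle; c=pickle.load(open('w1.pkl','rb')); ct=ctrl.calibration('top')
f=lambda x,y:(65+x/3.5-.35,95+y/3.5-.35)
for n,p,z in [('roofL',(325,390),.103),('roofR',(265,68),.103),('backR',(22,90),.103),('backL',(80,325),.103),('baseR',(733,30),.002),('baseL',(750,346),.002),('barL',(325,277),.066),('barR',(303,137),.066),('barmid',(316,205),.066),('plung',(493,205),.04)]: print(n,plane(c,*f(*p),z))
t=lambda x,y:(300+x/5-.4,115+y/5-.4)
print('TOP')
for n,p,z in [('roofL',(88,361),.103),('roofR',(245,360),.103),('backR',(215,54),.103),('backL',(68,62),.103),('baseL',(86,512),.002),('baseR',(240,503),.002)]: print(n,plane(ct,*t(*p),z))
# tip/roof corner two-view height check
print(tri(ray(c,*f(325,390)),ray(ct,*t(88,361))),tri(ray(c,*f(265,68)),ray(ct,*t(245,360))))
E
```

```text
roofL [ 0.65602063 -0.09953552  0.103     ]
roofR [ 0.66233551 -0.17997771  0.103     ]
backR [ 0.83457847 -0.16588861  0.103     ]
backL [ 0.82926085 -0.08415589  0.103     ]
baseR [ 0.60215179 -0.18727381  0.002     ]
baseL [ 0.59645764 -0.09941954  0.002     ]
barL [ 0.71805772 -0.11277162  0.066     ]
barR [ 0.71944334 -0.15587021  0.066     ]
barmid [ 0.71736326 -0.13555238  0.066     ]
plung [ 0.66316704 -0.13829942  0.04      ]
TOP
roofL [ 0.66572458 -0.09466809  0.103     ]
roofR [ 0.66668755 -0.18045522  0.103     ]
backR [ 0.84354019 -0.16756558  0.103     ]
backL [ 0.83851253 -0.08493332  0.103     ]
baseL [ 0.59922315 -0.10044492  0.002     ]
baseR [ 0.60508018 -0.19108685  0.002     ]
(array([ 0.66720233, -0.0952287 ,  0.09725192]), [np.float64(0.00013236734503663434), np.float64(0.00013236734503667476)]) (array([ 0.6671238 , -0.18022765,  0.10076903]), [np.float64(0.0005708847420947227), np.float64(0.0005708847420948284)])
```

```bash
cat >> h.py <<'E'
def want(yaw): # rod/tool x yaw deg, tool z down
    a=np.radians(yaw); x=np.array([np.cos(a),np.sin(a),0]); z=np.array([0,0,-1.]); return np.c_[x,np.cross(z,x),z]
def delta(yaw,pos):
    s=ctrl.sense(); D=R.from_matrix(want(yaw)@Rm(s['orientation']).T).as_rotvec(degrees=True)
    print('shift cm',(np.array(pos)-s['position'])*100,'turn',D,'t',s['time_s'],'F',s['contact_force'],'q',np.round(s['joint_positions'],2))
E
python3 - <<'E'
from h import *
c=ctrl.calibration('top')
a=plane(c,226,249.5,.02);b=plane(c,268,247,.02);e=plane(c,269.7,247,.02);h=plane(c,202.4,251.2,.03)
print(a,b,e,h,np.degrees(np.arctan2(*(b-a)[1::-1])),np.degrees(np.arctan2(*(e-h)[1::-1])),np.linalg.norm((e-h)[:2]))
delta(-86.4,(.495,.225,.2))
E
```

```text
[0.50033438 0.16156246 0.02      ] [0.50821726 0.04133638 0.02      ] [0.50824624 0.03646546 0.02      ] [0.49419054 0.22707476 0.03      ] -86.24864997877276 -85.78259095998219 0.19112684389182147
shift cm [ 1.50570039 34.33973169  6.86135539] turn [-6.36476564 40.25552451  1.71033525] t 2.2833 F [-0.49611348  1.53812075 -2.75814802] q [ 0.12 -0.08 -0.9  -0.35 -0.04  0.25]
```

Request:
{"fn": "step_arm", "kwargs": {"plan": [[[1, 12, 7], [-5, 33, 1]], [[1, 12, 7], [-5, 33, 1]], [[1, 12, 7], [-5, 33, 1]], [[1, 12, 7], [-5, 33, 1]], [[1, 12, 7], [-5, 33, 1]]], "hand": 1}}

```text
time_s: 2.7
position: [0.4902, -0.0222, 0.1922]
orientation: [-2.059, 1.962, -0.286]
contact_force: [2.5, -0.4, -0.7]
finger_gap: 0.0605
finger_force: 0.0
```

```bash
python3 -c "
from h import *
delta(-86.2,(.495,.225,.2))"
```

```text
shift cm [ 0.48280772 24.71595173  0.78328945] turn [-4.06797297 19.43649314  1.04886105] t 2.7 F [ 2.46897541 -0.3971108  -0.73324074] q [ 0.41 -0.12 -0.75  0.13 -0.61 -0.46]
```

Request:
{"fn": "step_arm", "kwargs": {"plan": [[[0.5, 19, 0.8], [-4, 19.4, 1]], [[0.5, 19, 0.8], [-4, 19.4, 1]], [[0.5, 19, 0.8], [-4, 19.4, 1]], [[0.5, 19, 0.8], [-4, 19.4, 1]], [[0.5, 19, 0.8], [-4, 19.4, 1]]]}}

```text
time_s: 3.12
position: [0.4991, 0.1722, 0.199]
orientation: [-2.289, 2.144, -0.003]
contact_force: [-0.4, -0.9, 1.1]
finger_gap: 0.0854
finger_force: 0.0
```

```bash
python3 -c "
from h import *
delta(-86.2,(.495,.225,.2))
im,c=snap('wrist','w2.png')
import pickle; pickle.dump(c,open('w2.pkl','wb')); print(c)"
```

```text
shift cm [-0.40837173  5.28002972  0.10180971] turn [-0.16536223  0.31315382  0.05513626] t 3.1167 F [-0.43603963 -0.87024301  1.07276543] q [ 0.71  0.14 -0.36  0.   -1.06 -0.64]
{'fx': 316.0478820788811, 'fy': 316.0478820788811, 'cx': 280.68641173491136, 'cy': 209.88498134363573, 'position': array([0.50262325, 0.1066715 , 0.34046625]), 'orientation': array([ 0.10164907, -3.10761254, -0.41985729])}
```

View pics/w2.png

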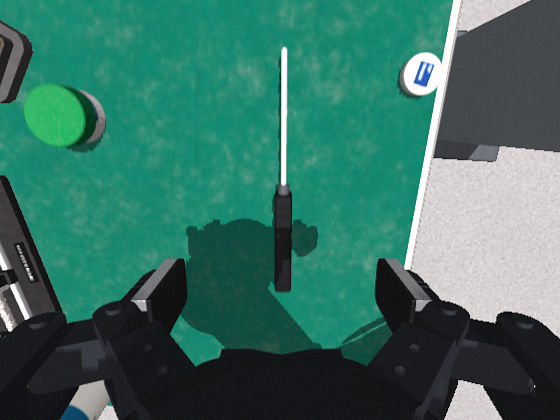

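The rod is well framed: handle from about (283,190) to (283,291), shaft tip at (284,48). It is aligned with the jaws, prong away from the robot hand.

```bash
python3 -c "
from h import *
import pickle; c=pickle.load(open('w2.pkl','rb')); im=cv2.imread('pics/w2.png'); g=im.max(2)
m=(g[180:300,265:300]<50).astype('uint8'); n,l,s,ce=cv2.connectedComponentsWithStats(m); k=1+s[1:,4].argmax(); print(s[k])
y,x=np.where(l==k); P=np.c_[x+265,y+180].astype('float32'); r=cv2.minAreaRect(P); print(r)
for p in cv2.boxPoints(r): print(plane(c,*p,.03))
hw=ray(c,*r[0]); sm=(im[40:185,270:298,2]>150)&(im[40:185,270:298,0]>150); y,x=np.where(sm); print('shaft rows',y.min()+40,[(v+40,round(x[y==v].mean()+270,1)) for v in range(8,140,30)])
T=plane(c,284.5,47,.02);S=plane(c,283.3,180,.02);print('tip',T,S,np.degrees(np.arctan2(*(T-S)[1::-1])))
ct=ctrl.calibration('top'); print('z tip',tri(ray(c,284.5,47),ray(ct,269.7,247)),'z handle',tri(hw,ray(ct,202.4,251.2)))"
```

```text
[   9   10   18  101 1503]
((282.5, 240.0), (100.0, 17.0), 90.0)
[0.50654365 0.17181627 0.03      ]
[0.48955557 0.17069795 0.03      ]
[0.4813655  0.28203769 0.03      ]
[0.49994088 0.28329144 0.03      ]
shaft rows 47 [(48, np.float64(284.0)), (78, np.float64(283.5)), (108, np.float64(283.5)), (138, np.float64(283.5)), (168, np.float64(283.0))]
tip [0.50495844 0.03923619 0.02      ] [0.49777526 0.16285702 0.02      ] -86.6744770834547
z tip (array([0.50688467, 0.03735724, 0.01450649]), [np.float64(0.002013472634915865), np.float64(0.0020134726349161263)]) z handle (array([0.49468134, 0.22894237, 0.01906144]), [np.float64(0.0005440886819222721), np.float64(0.000544088681922491)])
```

Request:
{"fn": "step_arm", "kwargs": {"plan": [[[-0.4, 5.5, -2], [0, 0, 0]], [[-0.4, 5.5, -5], [0, 0, 0]], [[-0.4, 5.5, -9], [0, 0, 0]], [[-0.4, 5.5, -13], [0, 0, 0]], [[-0.4, 5.5, -15], [0, 0, 0]]]}}

```text
time_s: 3.58
position: [0.4913, 0.2222, 0.0452]
orientation: [-2.292, 2.146, -0.0]
contact_force: [-1.0, -0.6, 0.2]
finger_gap: 0.0856
finger_force: 0.0
```

```bash
python3 -c "
from h import *
delta(-86.5,(.4945,.227,.004))"
```

```text
shift cm [ 0.31762358  0.48226892 -4.11636007] turn [-0.08516965  0.10041182 -0.26861518] t 3.5833 F [-1.04056283 -0.61193606  0.18659334] q [ 0.79  0.33 -0.52  0.   -0.72 -0.72]
```

Request:
{"fn": "step_arm", "kwargs": {"plan": [[[0, 0, -2], [0, 0, 0]], [[0, 0, -3.5], [0, 0, 0]], [[0, 0, -4.3], [0, 0, 0]], [[0, 0, -4.3], [0, 0, 0]], [[0, 0, -4.3], [0, 0, 0]]]}}

```text
time_s: 4.0
position: [0.4932, 0.2238, 0.0062]
orientation: [-2.289, 2.141, 0.001]
contact_force: [0.3, -0.3, 0.1]
finger_gap: 0.0854
finger_force: 0.0
```

```bash
python3 -c "
from h import *
delta(-86.5,(.4945,.227,.004))"
```

```text
shift cm [ 0.12957502  0.31545571 -0.21822442] turn [-0.33505545  0.25234922 -0.33576503] t 4.0 F [ 0.32474957 -0.29168334  0.10067103] q [ 0.79  0.39 -0.55 -0.   -0.62 -0.72]
```

Request:
{"fn": "step_arm", "kwargs": {"plan": [[[0.1, 0.3, -0.2], [-0.2, 0.2, -0.3]], [[0.1, 0.3, -0.2], [-0.2, 0.2, -0.3]], [[0.1, 0.3, -0.2], [-0.2, 0.2, -0.3]]]}}

```text
time_s: 4.25
position: [0.4945, 0.2277, 0.0047]
orientation: [-2.286, 2.148, 0.003]
contact_force: [-0.2, 0.2, -0.6]
finger_gap: 0.0852
finger_force: 0.0
```

Request:
{"fn": "step_arm", "kwargs": {"plan": [[[0, 0, 0], [0, 0, 0]], [[0, 0, 0], [0, 0, 0]], [[0, 0, 0], [0, 0, 0]], [[0, 0, 0], [0, 0, 0]], [[0, 0, 0], [0, 0, 0]]], "hand": 0}}

```text
time_s: 4.67
position: [0.4938, 0.227, 0.0038]
orientation: [-2.287, 2.15, 0.003]
contact_force: [-0.6, -0.2, 0.7]
finger_gap: 0.0257
finger_force: 0.0
```

Request:
{"fn": "step_arm", "kwargs": {"plan": [[[0, 0, 0], [0, 0, 0]], [[0, 0, 0], [0, 0, 0]], [[0, 0, 0], [0, 0, 0]], [[0, 0, 0], [0, 0, 0]]]}}

```text
time_s: 5.0
position: [0.4939, 0.2271, 0.004]
orientation: [-2.287, 2.149, 0.003]
contact_force: [-0.2, -0.5, 5.0]
finger_gap: 0.0167
finger_force: 59.4
```

```bash
python3 -c "
from h import *
delta(-86.5,(.4945,.227,.004))"
```

```text
shift cm [ 0.05542171 -0.01242293  0.00036647] turn [-0.22280733  0.04142095 -0.04641574] t 5.0 F [-0.24228255 -0.48846895  5.03764289] q [ 0.79  0.4  -0.54 -0.   -0.63 -0.72]
```

Request:
{"fn": "step_arm", "kwargs": {"plan": [[[0, 0, 3], [0, 0, 0]], [[0, 0, 6], [0, 0, 0]], [[0, 0, 10], [0, 0, 0]], [[-0.5, -3, 13], [0, 0, 5]], [[-1, -6, 13.5], [0, 0, 12]]]}}

```text
time_s: 5.42
position: [0.4862, 0.1689, 0.1435]
orientation: [-2.499, 1.887, -0.0]
contact_force: [0.4, 0.1, -1.2]
finger_gap: 0.0168
finger_force: 59.1
```

Request:
{"fn": "step_arm", "kwargs": {"plan": [[[-1, -3, 0], [0, 0, 7]], [[-1.5, -6, 0], [0, 0, 14]], [[-2, -9, 0], [0, 0, 21]], [[-2, -12, 0], [0, 0, 28]], [[-2, -14, 0], [0, 0, 35]]]}}

```text
time_s: 5.83
position: [0.4624, 0.0249, 0.1384]
orientation: [-2.959, 1.052, 0.007]
contact_force: [0.5, 0.4, -2.0]
finger_gap: 0.0166
finger_force: 59.1
```

Request:
{"fn": "step_arm", "kwargs": {"plan": [[[-0.5, -3, 0], [0, 0, 7]], [[-1, -6, 0], [0, 0, 14]], [[-1.5, -9, 0], [0, 0, 21]], [[-2, -12, 0], [0, 0, 28]], [[-2, -14, 0], [0, 0, 35]]]}}

```text
time_s: 6.25
position: [0.4421, -0.1147, 0.1383]
orientation: [-3.138, 0.119, 0.008]
contact_force: [0.6, 0.4, -2.8]
finger_gap: 0.0167
finger_force: 59.1
```

Request:
{"fn": "step_arm", "kwargs": {"plan": [[[0, -2, 0], [0, 0, 5]], [[0, -4, 0], [0, 0, 8.5]], [[0, -4, 0], [0, 0, 8.5]], [[0, -4, 0], [0, 0, 8.5]]]}}

```text
time_s: 6.58
position: [0.4431, -0.1537, 0.1382]
orientation: [-3.139, -0.101, 0.008]
contact_force: [0.5, -0.1, -1.7]
finger_gap: 0.0169
finger_force: 59.2
```

```bash
python3 -c "
from h import *
delta(4,(.4445,-.154,.12))
a,c=snap('wrist','w3.png')
import pickle; pickle.dump(c,open('w3.pkl','wb')); b,_=snap('top','t3.png')
cv2.imwrite('pics/t3z.png',np.hstack([cv2.resize(cv2.cvtColor(b,4)[120:300,260:390],None,fx=3,fy=3),cv2.resize(cv2.cvtColor(a,4)[:300,90:470],(390,540))]))"
```

```text
shift cm [ 0.13563861 -0.0308481  -1.81599731] turn [-0.03702013 -0.28090241  0.31180052] t 6.5833 F [ 0.52198002 -0.076689   -1.73255015] q [ 0.09  0.11 -0.55 -0.   -0.91  1.55]
```

View pics/t3z.png

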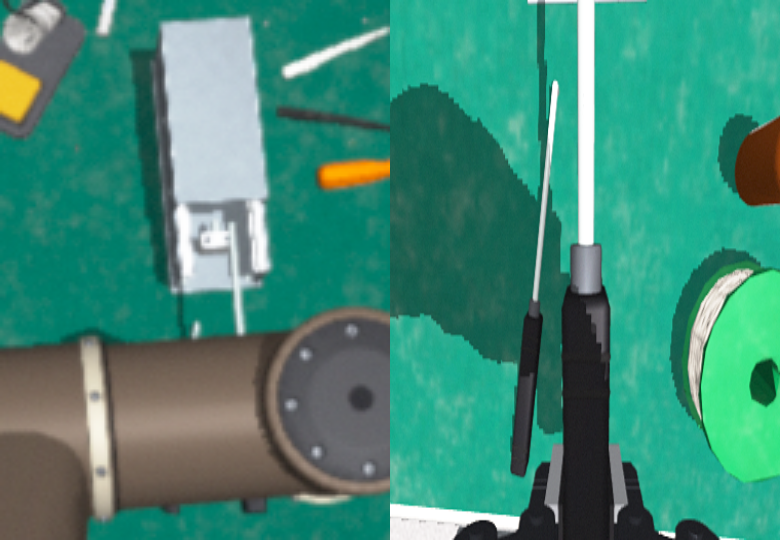

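The held rod points into the open front of the tunnel. In the top view its tip is at about px (337,194), slightly right of the post because of parallax. I'll check this numerically.

```bash
python3 -c "
from h import *
ct=ctrl.calibration('top'); im=cv2.imread('pics/t3.png')
T=plane(ct,260+232/3-.3,120+222/3-.3,.155); S=plane(ct,260+240/3-.3,120+333/3-.3,.155); print('tip top',T,S,np.degrees(np.arctan2(*(T-S)[1::-1])))
s=ctrl.sense(); M=Rm(s['orientation']); print('tip kin',s['position']+.19*M[:,0],'x',M[:,0])
import pickle; c=pickle.load(open('w3.pkl','rb')); g=cv2.imread('pics/w3.png')
for v in (20,60,100): 
  x=np.where(g[v,255:310].min(1)>200)[0]+255; p=plane(c,x.mean(),v,.154); print(x.min(),x.max(),p)
"
```

```text
tip top [ 0.63471161 -0.1420281   0.155     ] [ 0.53778008 -0.14715836  0.155     ] 3.0296437461492043
tip kin [ 0.63300637 -0.14022639  0.13754378] x [ 0.99782094  0.0658324  -0.00441164]
274 288 [ 0.54468738 -0.14607303  0.154     ]
274 288 [ 0.53176921 -0.14690131  0.154     ]
274 287 [ 0.51800697 -0.14759547  0.154     ]
```

Request:
{"fn": "step_arm", "kwargs": {"plan": [[[0, 0, -3], [0, -0.3, 0.3]], [[0, 0, -5.5], [0, -0.3, 0.3]], [[0, 0, -6.2], [0, -0.3, 0.3]], [[0, 0, -6.2], [0, -0.3, 0.3]], [[0, 0, -6.2], [0, -0.3, 0.3]]]}}

```text
time_s: 7.1
position: [0.4442, -0.1526, 0.0772]
orientation: [3.139, 0.116, 0.002]
contact_force: [0.6, 0.3, -1.0]
finger_gap: 0.0169
finger_force: 59.1
```

```bash
python3 -c "
from h import *
delta(4,(.5435,-.1470,.0755))
s=ctrl.sense(); M=Rm(s['orientation']); print('tip kin',s['position']+.19*M[:,0],'x',M[:,0])"
```

```text
shift cm [ 9.92864407  0.55727627 -0.17292714] turn [-1.91288623e-04  5.81018466e-02 -2.15262021e-01] t 7.1 F [ 0.62788585  0.32690603 -0.95499646] q [ 0.09  0.19 -0.63  0.   -0.75  1.55]
tip kin [ 0.6336995  -0.13860703  0.07742149] x [0.99729442 0.07350385 0.0010117 ]
```

Now I'll go in slowly along the tunnel axis.

Request:
{"fn": "step_arm", "kwargs": {"plan": [[[1.2, 0.05, -0.15], [0, 0, -0.2]], [[2.4, 0.1, -0.15], [0, 0, -0.2]], [[3.6, 0.2, -0.15], [0, 0, -0.2]], [[4.8, 0.27, -0.15], [0, 0, -0.2]], [[5.5, 0.33, -0.15], [0, 0, -0.2]]]}}

```text
time_s: 7.52
position: [0.5015, -0.1495, 0.0758]
orientation: [-3.14, -0.109, -0.005]
contact_force: [0.4, 0.5, -1.3]
finger_gap: 0.0169
finger_force: 59.1
```

Request:
{"fn": "step_arm", "kwargs": {"plan": [[[1, 0.05, 0], [0, 0, 0]], [[2, 0.1, 0], [0, 0, 0]], [[3, 0.15, 0], [0, 0, 0]], [[4, 0.22, 0], [0, 0, 0]], [[4.4, 0.25, 0], [0, 0, 0]]]}}

```text
time_s: 7.93
position: [0.5446, -0.1471, 0.0752]
orientation: [-3.14, -0.109, -0.003]
contact_force: [-0.1, 0.5, -0.8]
finger_gap: 0.0165
finger_force: 59.1
```

Request:
{"fn": "step_arm", "kwargs": {"plan": [[[0, 0, 0], [0, 0, 0]], [[0, 0, 0], [0, 0, 0]]]}}

```text
time_s: 8.1
position: [0.5426, -0.1471, 0.075]
orientation: [-3.139, -0.108, -0.001]
contact_force: [-0.6, -0.1, -2.3]
finger_gap: 0.0166
finger_force: 59.1
```

```bash
python3 -c "
from h import *
delta(4,(.5435,-.1470,.0755))
s=ctrl.sense(); M=Rm(s['orientation']); print('tip kin',s['position']+.19*M[:,0],'x',M[:,0])
a,c=snap('wrist','w4.png'); b,_=snap('top','t4.png')
cv2.imwrite('pics/t4z.png',np.hstack([cv2.resize(cv2.cvtColor(b,4)[120:300,260:390],None,fx=3,fy=3),cv2.resize(cv2.cvtColor(a,4)[:300,180:390],(390,540))]))"
```

```text
shift cm [0.0931986  0.01241462 0.05100157] turn [-0.03005763  0.04685155  0.05043866] t 8.1 F [-0.64095191 -0.11750438 -2.31992133] q [ 0.08  0.33 -0.44 -0.   -0.81  1.56]
tip kin [ 0.73211671 -0.13403732  0.07515189] x [9.97624723e-01 6.88780471e-02 8.52111030e-04]
```

View pics/t4z.png

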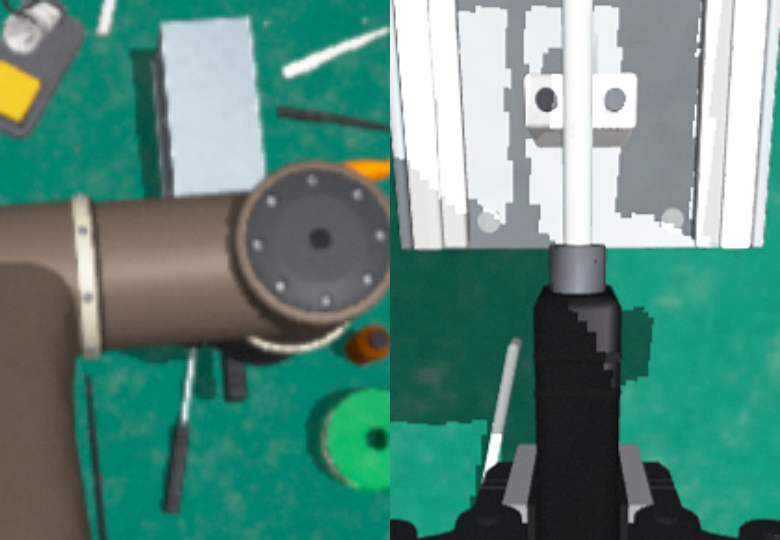

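```bash
python3 -c "
from h import *
c=ctrl.calibration('wrist')
for x in (430,735):
  print(plane(c,180+x*210/390-390*210/390,247*300/540,.002))
s=ctrl.sense(); M=Rm(s['orientation']); print('tip',s['position']+.19*M[:,0],s['contact_force'])"
```

```text
[ 0.59616625 -0.08963417  0.002     ]
[ 0.60360555 -0.19828151  0.002     ]
tip [ 0.73173247 -0.13409834  0.07533446] [ 0.35168574  0.13804544 -2.25421124]
```

Request:
{"fn": "step_arm", "kwargs": {"plan": [[[0.2, 0, 0], [0, 0, 0]], [[0.2, 0, -0.3], [0, 0, 0]], [[0.2, 0, -0.6], [0, 0, 0]], [[0.2, 0, -0.8], [0, 0, 0]], [[0.2, 0, -0.8], [0, 0, 0]]]}}

```text
time_s: 8.62
position: [0.5442, -0.1472, 0.0666]
orientation: [-3.139, -0.108, -0.001]
contact_force: [0.8, 0.1, -1.6]
finger_gap: 0.017
finger_force: 59.1
```

Request:
{"fn": "step_arm", "kwargs": {"plan": [[[0, 0, -0.2], [0, 0, 0]], [[0, 0, -0.4], [0, 0, 0]], [[0, 0, -0.6], [0, 0, 0]], [[0, 0, -0.6], [0, 0, 0]], [[0, 0, -0.6], [0, 0, 0]]]}}

```text
time_s: 9.03
position: [0.5447, -0.1472, 0.0611]
orientation: [-3.139, -0.109, -0.002]
contact_force: [-0.7, 0.1, -2.0]
finger_gap: 0.017
finger_force: 59.1
```

Request:
{"fn": "step_arm", "kwargs": {"plan": [[[0, 0, -0.2], [0, 0, 0]], [[0, 0, -0.4], [0, 0, 0]], [[-0.2, 0, -0.4], [0, 0, 0]], [[-0.4, -0.03, -0.4], [0, 0, 0]], [[-0.6, -0.04, -0.4], [0, 0, 0]]]}}

```text
time_s: 9.45
position: [0.5385, -0.1476, 0.0572]
orientation: [-3.139, -0.109, -0.002]
contact_force: [-0.1, 0.7, -1.6]
finger_gap: 0.0167
finger_force: 59.1
```

Request:
{"fn": "step_arm", "kwargs": {"plan": [[[-0.2, -0.01, 0], [0, 0, 0]], [[-0.4, -0.03, 0], [0, 0, 0]], [[-0.6, -0.04, 0], [0, 0, 0]], [[-0.8, -0.055, 0], [0, 0, 0]], [[-1, -0.07, 0], [0, 0, 0]]]}}

```text
time_s: 9.87
position: [0.5288, -0.1483, 0.0574]
orientation: [-3.139, -0.109, -0.003]
contact_force: [0.6, -0.3, -2.0]
finger_gap: 0.017
finger_force: 59.1
```

Request:
{"fn": "step_arm", "kwargs": {"plan": [[[-0.2, -0.01, 0], [0, 0, 0]], [[-0.4, -0.03, 0], [0, 0, 0]], [[-0.6, -0.04, 0], [0, 0, 0]], [[-0.8, -0.055, 0], [0, 0, 0]], [[-1, -0.07, 0], [0, 0, 0]]]}}

```text
time_s: 10.28
position: [0.5187, -0.149, 0.0573]
orientation: [-3.139, -0.109, -0.003]
contact_force: [1.3, -0.0, -2.8]
finger_gap: 0.0168
finger_force: 59.1
```

Request:
{"fn": "step_arm", "kwargs": {"plan": [[[-0.2, -0.01, 0], [0, 0, 0]], [[-0.4, -0.03, 0], [0, 0, 0]], [[-0.6, -0.04, 0], [0, 0, 0]], [[-0.8, -0.055, 0], [0, 0, 0]], [[-1, -0.07, 0], [0, 0, 0]]]}}

```text
time_s: 10.7
position: [0.5086, -0.1497, 0.0573]
orientation: [-3.139, -0.109, -0.002]
contact_force: [1.1, -0.1, -2.2]
finger_gap: 0.017
finger_force: 59.1
```

Request:
{"fn": "step_arm", "kwargs": {"plan": [[[-0.2, -0.01, 0], [0, 0, 0]], [[-0.4, -0.03, 0], [0, 0, 0]], [[-0.6, -0.04, 0], [0, 0, 0]], [[-0.8, -0.055, 0], [0, 0, 0]], [[-1, -0.07, 0], [0, 0, 0]]]}}

```text
time_s: 11.12
position: [0.4986, -0.1504, 0.0573]
orientation: [-3.139, -0.109, -0.002]
contact_force: [2.5, 0.7, -2.3]
finger_gap: 0.0169
finger_force: 59.1
```

Request:
{"fn": "step_arm", "kwargs": {"plan": [[[-0.2, -0.01, 0], [0, 0, 0]], [[-0.4, -0.03, 0], [0, 0, 0]], [[-0.6, -0.04, 0], [0, 0, 0]], [[-0.8, -0.055, 0], [0, 0, 0]], [[-1, -0.07, 0], [0, 0, 0]]]}}

```text
time_s: 11.53
position: [0.4886, -0.1511, 0.0573]
orientation: [-3.139, -0.108, -0.002]
contact_force: [1.0, 0.5, -2.5]
finger_gap: 0.0171
finger_force: 59.1
```

Request:
{"fn": "step_arm", "kwargs": {"plan": [[[-0.2, -0.01, 0], [0, 0, 0]], [[-0.4, -0.03, 0], [0, 0, 0]], [[-0.6, -0.04, 0], [0, 0, 0]], [[-0.8, -0.055, 0], [0, 0, 0]], [[-1, -0.07, 0], [0, 0, 0]]]}}

```text
time_s: 11.95
position: [0.4786, -0.1518, 0.0573]
orientation: [-3.139, -0.109, -0.002]
contact_force: [1.6, 0.7, -1.6]
finger_gap: 0.0167
finger_force: 59.1
```

Request:
{"fn": "step_arm", "kwargs": {"plan": [[[-0.2, -0.01, 0], [0, 0, 0]], [[-0.4, -0.03, 0], [0, 0, 0]], [[-0.6, -0.04, 0], [0, 0, 0]], [[-0.8, -0.055, 0], [0, 0, 0]], [[-1, -0.07, 0], [0, 0, 0]]]}}

```text
time_s: 12.37
position: [0.4686, -0.1525, 0.0573]
orientation: [-3.139, -0.109, -0.002]
contact_force: [2.5, 0.2, -1.9]
finger_gap: 0.0169
finger_force: 59.1
```

```bash
python3 -c "
from h import *
a,c=snap('wrist','w5.png'); print(ctrl.sense()['contact_force'])
cv2.imwrite('pics/w5z.png',cv2.resize(cv2.cvtColor(a,4)[:200,170:400],None,fx=3,fy=3))"
```

```text
[ 0.8349709   0.33612503 -1.63590807]
```

View pics/w5z.png

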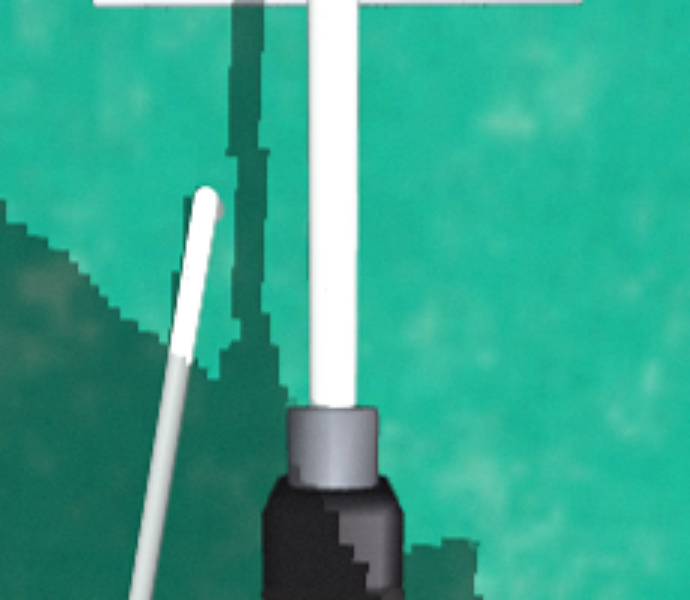

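That view only shows the shaft running over the base-plate edge; the carrier isn't in frame. I'll continue by feel, in smaller steps.

Request:
{"fn": "step_arm", "kwargs": {"plan": [[[-0.15, -0.01, 0], [0, 0, 0]], [[-0.3, -0.02, 0], [0, 0, 0]], [[-0.45, -0.03, 0], [0, 0, 0]], [[-0.6, -0.04, 0], [0, 0, 0]]]}}

```text
time_s: 12.75
position: [0.4627, -0.1529, 0.0573]
orientation: [-3.139, -0.109, -0.002]
contact_force: [0.6, 0.2, -3.2]
finger_gap: 0.017
finger_force: 59.1
```

Request:
{"fn": "step_arm", "kwargs": {"plan": [[[-0.1, -0.01, 0], [0, 0, 0]], [[-0.2, -0.015, 0], [0, 0, 0]], [[-0.2, -0.015, 0], [0, 0, 0]]]}}

```text
time_s: 13.0
position: [0.4605, -0.153, 0.0573]
orientation: [-3.139, -0.108, -0.002]
contact_force: [0.5, -0.3, -2.8]
finger_gap: 0.0172
finger_force: 59.1
```

Request:
{"fn": "step_arm", "kwargs": {"plan": [[[-0.1, -0.01, 0], [0, 0, 0]], [[-0.2, -0.015, 0], [0, 0, 0]], [[-0.2, -0.015, 0], [0, 0, 0]]]}}

```text
time_s: 13.25
position: [0.4586, -0.1532, 0.0572]
orientation: [-3.139, -0.108, -0.002]
contact_force: [0.2, -0.2, -2.0]
finger_gap: 0.0167
finger_force: 59.1
```

Request:
{"fn": "step_arm", "kwargs": {"plan": [[[-0.1, -0.01, 0], [0, 0, 0]], [[-0.2, -0.015, 0], [0, 0, 0]], [[-0.3, -0.02, 0], [0, 0, 0]]]}}

```text
time_s: 13.5
position: [0.4558, -0.1534, 0.0573]
orientation: [-3.139, -0.109, -0.002]
contact_force: [2.3, -0.4, -2.0]
finger_gap: 0.0172
finger_force: 59.1
```

Request:
{"fn": "step_arm", "kwargs": {"plan": [[[-0.1, -0.01, 0], [0, 0, 0]], [[-0.2, -0.015, 0], [0, 0, 0]], [[-0.3, -0.02, 0], [0, 0, 0]]]}}

```text
time_s: 13.75
position: [0.4535, -0.1535, 0.0575]
orientation: [-3.139, -0.109, -0.005]
contact_force: [4.7, 1.3, -3.7]
finger_gap: 0.0169
finger_force: 59.0
```

```bash
python3 -c "
from h import *
b,_=snap('top','t6.png'); a=cv2.imread('pics/t3.png')
cv2.imwrite('pics/t6z.png',np.hstack([cv2.resize(x[175:225,305:360],None,fx=7,fy=7,interpolation=cv2.INTER_CUBIC) for x in (a,cv2.cvtColor(b,4))]))"
```

```text
(no output)
```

View pics/t6z.png

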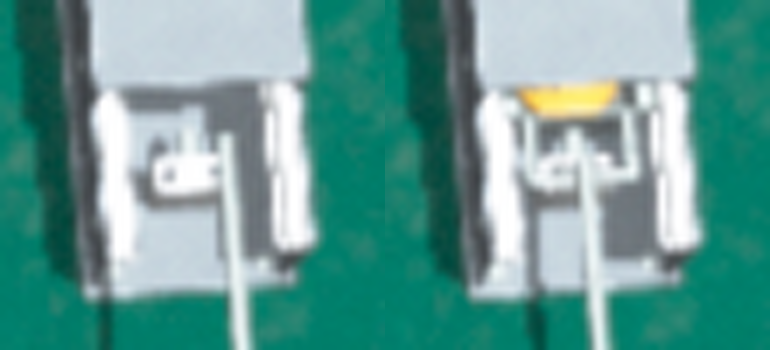

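The right half shows the carrier hooked and drawn out: orange reel at the roof edge, bar over the post, prong in the gap. Force is rising as it meets the plunger, so I'll press on in fine steps.

Request:
{"fn": "step_arm", "kwargs": {"plan": [[[-0.05, 0, 0], [0, 0, 0]], [[-0.1, -0.01, 0], [0, 0, 0]], [[-0.15, -0.01, 0], [0, 0, 0]]]}}

```text
time_s: 14.05
position: [0.4521, -0.1536, 0.0574]
orientation: [-3.139, -0.109, -0.004]
contact_force: [4.7, 0.7, -3.3]
finger_gap: 0.0169
finger_force: 58.9
```

Request:
{"fn": "step_arm", "kwargs": {"plan": [[[-0.05, 0, 0], [0, 0, 0]], [[-0.1, -0.01, 0], [0, 0, 0]], [[-0.15, -0.01, 0], [0, 0, 0]]]}}

```text
time_s: 14.3
position: [0.4506, -0.1537, 0.0574]
orientation: [-3.139, -0.109, -0.004]
contact_force: [5.7, -0.3, -3.8]
finger_gap: 0.0169
finger_force: 58.9
```

Request:
{"fn": "step_arm", "kwargs": {"plan": [[[-0.05, 0, 0], [0, 0, 0]], [[-0.1, -0.01, 0], [0, 0, 0]], [[-0.1, -0.01, 0], [0, 0, 0]]]}}

```text
time_s: 14.55
position: [0.4494, -0.1538, 0.0574]
orientation: [-3.139, -0.109, -0.004]
contact_force: [4.7, 0.1, -3.7]
finger_gap: 0.0169
finger_force: 58.9
```

Request:
{"fn": "step_arm", "kwargs": {"plan": [[[-0.04, 0, 0], [0, 0, 0]], [[-0.08, -0.01, 0], [0, 0, 0]], [[-0.08, -0.01, 0], [0, 0, 0]]]}}

```text
time_s: 14.8
position: [0.4486, -0.1539, 0.0574]
orientation: [-3.139, -0.109, -0.004]
contact_force: [4.5, 0.2, -3.9]
finger_gap: 0.0169
finger_force: 58.9
```

Request:
{"fn": "step_arm", "kwargs": {"plan": [[[-0.04, 0, 0], [0, 0, 0]], [[-0.08, -0.01, 0], [0, 0, 0]], [[-0.08, -0.01, 0], [0, 0, 0]]]}}

```text
time_s: 15.05
position: [0.4477, -0.154, 0.0574]
orientation: [-3.139, -0.109, -0.004]
contact_force: [5.3, 1.1, -3.1]
finger_gap: 0.017
finger_force: 58.9
```

Request:
{"fn": "step_arm", "kwargs": {"plan": [[[-0.03, 0, 0], [0, 0, 0]], [[-0.05, 0, 0], [0, 0, 0]], [[-0.05, 0, 0], [0, 0, 0]]]}}

```text
time_s: 15.3
position: [0.4472, -0.154, 0.0574]
orientation: [-3.139, -0.109, -0.004]
contact_force: [5.5, 0.7, -2.7]
finger_gap: 0.0169
finger_force: 58.9
```

Request:
{"fn": "step_arm", "kwargs": {"plan": [[[-0.03, 0, 0], [0, 0, 0]], [[-0.05, 0, 0], [0, 0, 0]], [[-0.05, 0, 0], [0, 0, 0]]]}}

```text
time_s: 15.55
position: [0.4468, -0.154, 0.0574]
orientation: [-3.139, -0.109, -0.004]
contact_force: [5.3, 0.7, -3.8]
finger_gap: 0.0169
finger_force: 58.9
```

Request:
{"fn": "step_arm", "kwargs": {"plan": [[[-0.03, 0, 0], [0, 0, 0]], [[-0.05, 0, 0], [0, 0, 0]], [[-0.05, 0, 0], [0, 0, 0]]]}}

```text
time_s: 15.8
position: [0.4465, -0.154, 0.0574]
orientation: [-3.139, -0.109, -0.004]
contact_force: [5.6, 1.2, -4.1]
finger_gap: 0.0164
finger_force: 58.9
```

Request:
{"fn": "step_arm", "kwargs": {"plan": [[[-0.03, 0, 0], [0, 0, 0]], [[-0.05, 0, 0], [0, 0, 0]], [[-0.05, 0, 0], [0, 0, 0]]]}}

```text
time_s: 16.05
position: [0.4462, -0.154, 0.0574]
orientation: [-3.139, -0.109, -0.005]
contact_force: [6.7, -0.3, -5.0]
finger_gap: 0.0167
finger_force: 58.8
```

Request:
{"fn": "step_arm", "kwargs": {"plan": [[[-0.03, 0, 0], [0, 0, 0]], [[-0.05, 0, 0], [0, 0, 0]], [[-0.05, 0, 0], [0, 0, 0]]]}}

```text
time_s: 16.3
position: [0.446, -0.1539, 0.0575]
orientation: [-3.139, -0.109, -0.006]
contact_force: [7.4, -0.7, -4.9]
finger_gap: 0.0165
finger_force: 58.7
```

Request:
{"fn": "step_arm", "kwargs": {"plan": [[[-0.03, 0, 0], [0, 0, 0]], [[-0.05, 0, 0], [0, 0, 0]], [[-0.05, 0, 0], [0, 0, 0]]]}}

```text
time_s: 16.55
position: [0.4459, -0.1539, 0.0576]
orientation: [-3.139, -0.109, -0.007]
contact_force: [7.9, -0.0, -6.2]
finger_gap: 0.017
finger_force: 58.6
```

Request:
{"fn": "step_arm", "kwargs": {"plan": [[[-0.03, 0, 0], [0, 0, 0]], [[-0.06, 0, 0], [0, 0, 0]], [[-0.06, 0, 0], [0, 0, 0]]]}}

```text
time_s: 16.8
position: [0.4458, -0.1539, 0.0577]
orientation: [-3.14, -0.11, -0.008]
contact_force: [9.9, -0.6, -6.5]
finger_gap: 0.0175
finger_force: 58.6
```

Request:
{"fn": "step_arm", "kwargs": {"plan": [[[-0.03, 0, 0], [0, 0, 0]], [[-0.06, 0, 0], [0, 0, 0]], [[-0.06, 0, 0], [0, 0, 0]]]}}

```text
time_s: 17.05
position: [0.4458, -0.1538, 0.058]
orientation: [-3.14, -0.11, -0.01]
contact_force: [9.9, 0.4, -4.8]
finger_gap: 0.0169
finger_force: 58.7
```

Request:
{"fn": "step_arm", "kwargs": {"plan": [[[-0.03, 0, 0], [0, 0, 0]], [[-0.06, 0, 0], [0, 0, 0]], [[-0.06, 0, 0], [0, 0, 0]]]}}

```text
time_s: 17.3
position: [0.4457, -0.1538, 0.0581]
orientation: [-3.14, -0.11, -0.011]
contact_force: [11.6, 0.2, -5.9]
finger_gap: 0.0171
finger_force: 58.6
```

Request:
{"fn": "step_arm", "kwargs": {"plan": [[[-0.03, 0, 0], [0, 0, 0]], [[-0.05, 0, 0], [0, 0, 0]], [[-0.05, 0, 0], [0, 0, 0]]]}}

```text
time_s: 17.55
position: [0.4457, -0.1538, 0.0582]
orientation: [-3.14, -0.11, -0.012]
contact_force: [12.7, 0.3, -6.0]
finger_gap: 0.017
finger_force: 58.6
```

Request:
{"fn": "step_arm", "kwargs": {"plan": [[[0, 0, 0], [0, 0, 0]], [[0, 0, 0], [0, 0, 0]], [[0, 0, 0], [0, 0, 0]], [[0, 0, 0], [0, 0, 0]]]}}

```text
time_s: 17.88
position: [0.4457, -0.1538, 0.0582]
orientation: [-3.14, -0.11, -0.012]
contact_force: [12.6, -0.0, -7.2]
finger_gap: 0.0168
finger_force: 58.6
```

```bash
python3 -c "
from h import *
s=ctrl.sense(); M=Rm(s['orientation']); print(s['position'],M[:,0],s['contact_force'],s['torque'],s['joint_positions'])"
```

```text
[ 0.44566726 -0.15380605  0.05820205] [0.99751062 0.07008368 0.00779994] [12.59698821 -0.01917419 -7.1761672 ] [-0.03163509 -3.75544398 -0.07304112] [ 8.69928750e-02  2.16710898e-01 -6.55199347e-01  6.11342314e-04
 -6.91091610e-01  1.55347621e+00]
```

It was held home at 12.6 N against a solid stop. Now I'll ease off, unhook and lift.

Request:
{"fn": "step_arm", "kwargs": {"plan": [[[0.2, 0.01, 0], [0, 0, 0]], [[0.4, 0.02, 0], [0, 0, 0]], [[0.6, 0.04, 0], [0, 0, 0]], [[0.9, 0.06, 0], [0, 0, 0]], [[0.9, 0.06, 0], [0, 0, 0]]]}}

```text
time_s: 18.3
position: [0.4502, -0.1535, 0.0569]
orientation: [-3.139, -0.108, 0.0]
contact_force: [0.1, -0.3, -2.2]
finger_gap: 0.0169
finger_force: 59.3
```

Request:
{"fn": "step_arm", "kwargs": {"plan": [[[0, 0, 0], [0, 0, 0]]]}}

```text
time_s: 18.38
position: [0.45, -0.1535, 0.0569]
orientation: [-3.139, -0.108, 0.0]
contact_force: [-0.8, -0.5, -1.4]
finger_gap: 0.0169
finger_force: 59.3
```

Request:
{"fn": "step_arm", "kwargs": {"plan": [[[0.2, 0.01, 0], [0, 0, 0]], [[0.2, 0.01, 0.4], [0, 0, 0]], [[0.2, 0.01, 0.8], [0, 0, 0]]]}}

```text
time_s: 18.63
position: [0.4526, -0.1534, 0.0654]
orientation: [-3.139, -0.108, -0.001]
contact_force: [0.2, -0.5, -1.4]
finger_gap: 0.0169
finger_force: 59.3
```

Request:
{"fn": "step_arm", "kwargs": {"plan": [[[0, 0, 0.5], [0, 0, 0]], [[0, 0, 1], [0, 0, 0]], [[0, 0, 1.5], [0, 0, 0]]]}}

```text
time_s: 18.88
position: [0.453, -0.1534, 0.081]
orientation: [-3.139, -0.109, -0.003]
contact_force: [0.2, -0.5, -1.7]
finger_gap: 0.0168
finger_force: 59.3
```

Request:
{"fn": "step_arm", "kwargs": {"plan": [[[0, 0, 2], [0, 0, 0]], [[0, 0, 4], [0, 0, 0]], [[0, 0, 6], [0, 0, 0]], [[0, 0, 6], [0, 0, 0]], [[0, 0, 6], [0, 0, 0]]]}}

```text
time_s: 19.3
position: [0.4536, -0.1533, 0.1416]
orientation: [-3.139, -0.109, -0.007]
contact_force: [-0.8, 0.2, -2.3]
finger_gap: 0.0172
finger_force: 59.3
```

```bash
python3 -c "
from h import *
delta(-86.5,(.495,.227,.145))
b,_=snap('top','t7.png'); snap('wrist','w7.png'); im=cv2.imread('pics/t7.png')
hsv=cv2.cvtColor(im[175:225,305:360],cv2.COLOR_BGR2HSV); print((cv2.inRange(hsv,(12,120,120),(35,255,255))>0).sum())
hsv=cv2.cvtColor(cv2.imread('pics/t6.png')[175:225,305:360],cv2.COLOR_BGR2HSV); print((cv2.inRange(hsv,(12,120,120),(35,255,255))>0).sum())"
```

```text
shift cm [ 4.13805664 38.02719223  0.33628699] turn [  0.17814402   0.24298369 -90.45965384] t 19.3 F [-0.76359984  0.160402   -2.32739666] q [ 0.09  0.11 -0.54 -0.   -0.91  1.55]
53
26
```

The hook is free and the orange reel shows more than before, so the carrier stayed home. Now the rod goes back to its original spot.

Request:
{"fn": "step_arm", "kwargs": {"plan": [[[0, 3, 0.3], [0, 0, -7]], [[1, 6, 0.3], [0, 0, -14]], [[1.5, 9, 0.3], [0, 0, -21]], [[2, 12, 0.3], [0, 0, -28]], [[2, 14, 0.3], [0, 0, -35]]]}}

```text
time_s: 19.82
position: [0.473, -0.0115, 0.1423]
orientation: [3.029, -0.831, 0.001]
contact_force: [0.4, 0.5, -2.0]
finger_gap: 0.0172
finger_force: 59.4
```

Request:
{"fn": "step_arm", "kwargs": {"plan": [[[0.5, 3, 0], [0, 0, -7]], [[1, 6, 0], [0, 0, -14]], [[1.5, 9, 0], [0, 0, -21]], [[2, 12, 0], [0, 0, -28]], [[2, 14, 0], [0, 0, -35]]]}}

```text
time_s: 20.23
position: [0.4931, 0.1288, 0.1421]
orientation: [2.638, -1.702, 0.002]
contact_force: [1.5, -0.3, -0.8]
finger_gap: 0.0167
finger_force: 59.4
```

Request:
{"fn": "step_arm", "kwargs": {"plan": [[[0, 4, 0], [0, 0, -7]], [[0.1, 8, 0], [0, 0, -14]], [[0.1, 10, 0], [0, 0, -20.5]], [[0.1, 10, -2], [0, 0, -20.5]], [[0.1, 10, -5], [0, 0, -20.5]]]}}

```text
time_s: 20.65
position: [0.495, 0.2293, 0.0939]
orientation: [-2.3, 2.136, -0.003]
contact_force: [1.1, -0.3, -3.2]
finger_gap: 0.017
finger_force: 59.5
```

```bash
python3 -c "
from h import *
delta(-86.5,(.4945,.227,.005))"
```

```text
shift cm [-0.04591382 -0.23053181 -8.88665481] turn [-0.04861145  0.19540706 -0.7399351 ] t 20.65 F [ 1.0689556  -0.34172374 -3.17393154] q [ 0.79  0.28 -0.46  0.   -0.83 -0.72]
```

Request:
{"fn": "step_arm", "kwargs": {"plan": [[[0, 0, -3], [0, 0, 0]], [[0, 0, -6], [0, 0, 0]], [[0, 0, -7.5], [0, 0, 0]], [[0, 0, -8], [0, 0, 0]], [[0, 0, -8], [0, 0, 0]]]}}

```text
time_s: 21.07
position: [0.4927, 0.2255, 0.0111]
orientation: [2.296, -2.136, 0.002]
contact_force: [0.3, -0.3, -1.6]
finger_gap: 0.0169
finger_force: 59.4
```

Request:
{"fn": "step_arm", "kwargs": {"plan": [[[0, 0, -0.2], [0, 0, 0]], [[0, 0, -0.4], [0, 0, 0]], [[0, 0, -0.5], [0, 0, 0]], [[0, 0, -0.5], [0, 0, 0]]]}}

```text
time_s: 21.4
position: [0.4943, 0.227, 0.009]
orientation: [-2.3, 2.14, -0.002]
contact_force: [-0.1, 0.3, -2.8]
finger_gap: 0.0172
finger_force: 59.4
```

Request:
{"fn": "step_arm", "kwargs": {"plan": [[[0, 0, -0.2], [0, 0, 0]], [[0, 0, -0.3], [0, 0, 0]], [[0, 0, -0.3], [0, 0, 0]]]}}

```text
time_s: 21.65
position: [0.4939, 0.2266, 0.0053]
orientation: [2.299, -2.14, 0.002]
contact_force: [0.2, 0.4, -1.7]
finger_gap: 0.0172
finger_force: 59.4
```

Request:
{"fn": "step_arm", "kwargs": {"plan": [[[0, 0, -0.1], [0, 0, 0]], [[0, 0, -0.1], [0, 0, 0]]]}}

```text
time_s: 21.82
position: [0.4939, 0.2266, 0.0042]
orientation: [2.299, -2.139, 0.002]
contact_force: [-0.3, -0.3, -2.0]
finger_gap: 0.017
finger_force: 59.4
```

Request:
{"fn": "step_arm", "kwargs": {"plan": [[[0, 0, -0.06], [0, 0, 0]], [[0, 0, -0.06], [0, 0, 0]]]}}

```text
time_s: 21.98
position: [0.4939, 0.2266, 0.004]
orientation: [2.3, -2.139, 0.002]
contact_force: [-2.4, -1.6, 3.9]
finger_gap: 0.0169
finger_force: 60.2
```

Request:
{"fn": "step_arm", "kwargs": {"plan": [[[0, 0, 0], [0, 0, 0]], [[0, 0, 0], [0, 0, 0]], [[0, 0, 0], [0, 0, 0]], [[0, 0, 0], [0, 0, 0]], [[0, 0, 0], [0, 0, 0]]], "hand": 1}}

```text
time_s: 22.4
position: [0.494, 0.2267, 0.0036]
orientation: [2.3, -2.139, 0.002]
contact_force: [-0.5, -0.1, 0.3]
finger_gap: 0.0762
finger_force: 0.0
```

Request:
{"fn": "step_arm", "kwargs": {"plan": [[[0, 0, 0], [0, 0, 0]], [[0, 0, 0], [0, 0, 0]], [[0, 0, 0], [0, 0, 0]]]}}

```text
time_s: 22.65
position: [0.4939, 0.2266, 0.0036]
orientation: [2.299, -2.139, 0.002]
contact_force: [-0.2, 0.7, 0.1]
finger_gap: 0.0854
finger_force: 0.0
```

Request:
{"fn": "step_arm", "kwargs": {"plan": [[[0, 0, 2], [0, 0, 0]], [[0, 0, 5], [0, 0, 0]], [[0, 0, 9], [0, 0, 0]], [[0, 0, 13], [0, 0, 0]], [[0, 0, 16], [0, 0, 0]]]}}

```text
time_s: 23.07
position: [0.4944, 0.2269, 0.167]
orientation: [-2.299, 2.138, -0.003]
contact_force: [0.9, 0.6, 0.1]
finger_gap: 0.0856
finger_force: 0.0
```

Request:
{"fn": "step_arm", "kwargs": {"plan": [[[0, -5.5, 3], [0, 0, 0]], [[0, -5.5, 3], [0, 0, 0]], [[0, -5.5, 3], [0, 0, 0]], [[0, -5.5, 3], [0, 0, 0]]]}}

```text
time_s: 23.4
position: [0.4941, 0.1711, 0.1947]
orientation: [-2.297, 2.141, -0.002]
contact_force: [0.4, 0.2, -0.2]
finger_gap: 0.0856
finger_force: 0.0
```

```bash
python3 -c "
from h import *
im,c=snap('wrist','w8.png'); g=cv2.cvtColor(im,4); k=g.max(2)
m=(k[150:310,250:320]<50).astype('uint8'); n,l,s,ce=cv2.connectedComponentsWithStats(m); i=1+s[1:,4].argmax(); y,x=np.where(l==i); r=cv2.minAreaRect(np.c_[x+250,y+150].astype('float32')); print(r)
for p in cv2.boxPoints(r): print(plane(c,*p,.03))
sm=(g[20:200,250:320].min(2)>130); y,x=np.where(sm); print(y.min()+20, x[y==y.min()].mean()+250); T=plane(c,x[y==y.min()].mean()+250,y.min()+20,.02); print(T)
t,ct=snap('top','t8.png'); t=cv2.cvtColor(t,4)
hsv=cv2.cvtColor(t[175:225,305:360],cv2.COLOR_BGR2HSV); print('orange',(cv2.inRange(hsv,(12,120,120),(35,255,255))>0).sum())
t0=cv2.imread('pics/top.png'); print('rod diff',[cv2.absdiff(t,t0)[240:260,180:275].mean(), cv2.absdiff(t,t0)[255:300,370:410].mean(), cv2.absdiff(t,t0)[165:187,235:256].mean()])
d=t[240:262,175:240].max(2)<55; y,x=np.where(d); print('top handle',x.mean()+175,y.mean()+240)"
```

```text
((277.4999694824219, 242.49996948242188), (100.99998474121094, 16.999996185302734), 90.0)
[0.50578209 0.17168665 0.03      ]
[0.48900596 0.17050645 0.03      ]
[0.48071084 0.2817325  0.03      ]
[0.49905863 0.2830299  0.03      ]
46 277.5
[0.50647717 0.0380767  0.02      ]
orange 56
rod diff [np.float64(23.071052631578947), np.float64(17.886666666666667), np.float64(3.6875901875901875)]
top handle 205.74772036474164 249.83282674772036
```

```bash
python3 -c "
from station import ctrl
print(ctrl.job_done())"
```

```text
the job is handed in; nothing more can be done
None
```

I drew the carrier home against the solid stop, held it there at about 12.6 N, unhooked, and laid the rod back flat at its original spot; the job is handed in at about 23 s, and no verdict came back.

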